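# Spot the dowel hole of the undrilled foot block under the bench drill

## Robot

A 6-joint arm with a two-finger parallel gripper is mounted at the origin on the work surface; the furniture and walls round the work are solid. World frame = base frame: x ahead of the robot, y to its left, z up, the work surface at z = 0. Lengths are in m, angles in rad, forces in N, time in s.
With the tool pointing down it reaches from about 0.375 to 0.925 m from the base axis. Payload 5.7 kg.
Tool frame: the origin (TCP) lies midway between the tips of the shut fingers; the grasp point (between the pads) lies 19 mm behind it; z points along the fingers, y is the line along which they close (so a half turn about z gives the same grasp; the last joint's range is limited). The gripper opens to 85 mm and grips with 20 to 120 N. Pads are 22 mm wide; open, the fingers measure 114 mm over their backs; the gripper's body (76 mm by 85 mm) begins 54 mm behind the grasp point. The pads swing forward as they close: fully open they stand 13 mm farther back than shut.
Start: joints at [-1.39, 0.359, 1.51, -0, 1.272, -0.115], TCP at [0.175, -0.574, 0.206] pointing down, gripper open.
Joint ranges: [-2.97, 2.97], [-1.01, 2.36], [0.21, 2.38], [-0.96, 4.11], [0.2, 2.71], [-2.98, 2.98]. Speed limits (rad/s): [2.39, 2.39, 3.14, 3.14, 3.14, 3.14].

## Interface

Orientations are given as a rotation vector (axis times angle).
In Python, from rig import bot gives the robot as it stands. The module is installed in compiled form; this text tells all that it offers.
- The arm moves only by the tool arm_command, never from a script. Its argument "targets" is a list of rows, each a list of 2 entries, a list of its own where there are three numbers: the shift along the world's x, y, z in mm, then the turn, a rotation vector about the world's x, y, z in rad. A call has 1 to 20 rows; each row shifts and turns the commanded pose from where the row before left it; what a row does not reach is not made up. A row lasts 1/12 s, in which the tool goes at most 41.7 mm and 7.16 degrees, less where a joint would pass 70% of its speed; a pose out of reach is approached as far as the arm can. A call is refused whole if a number of a shift passes 41.7 or a number of a turn 0.125, either way. A call with a gripper value outside its range is refused whole. "hand" is the opening, from 0 (shut) to 1 (fully open), set as the call begins (left out, the last holds). The fingers move at their own pace and stop on an object; "force" is the grip in N (left out, the last holds). Time passes only in rows, so rows that do not move let the fingers close. It gives the time, the measured TCP pose, the force, the opening and the grip force at its end, in the units of the state.
- bot.get_state(): the state, without advancing time (a new reading comes with each control period).
- bot.grab_frame(name): name is "side" or "top"; returns the picture (480x640x3 uint8, red, green, blue); there is no depth.
- bot.camera_info(name): a dict with "K" (3x3 intrinsics, pixels), "extrinsics" (4x4, takes a point from camera to world coordinates). Camera axes: x right, y down, z forward; pixel columns grow to the right and rows downward; lengths in m; the calibration is good to about 2 mm. A picture is of the moment at which its call begins. camera_info takes no time and is no camera call.
- bot.finish_job(): hands the job in; it is judged then, once.
The state is a dict: "time": time; "qpos": joint angles; "qd": joint speeds; "joint_torque": joint torques, N m; "tcp_pos": TCP position; "orientation": TCP orientation; "ft_force": force on the tool from outside, world axes, zero at the start; "wrist_torque": the same for the moment, N m; "opening": finger opening in m; "grip_force": force on a finger pad.
Only numpy, scipy, OpenCV 4.12 (cv2) and the standard library are available. Lean on these libraries where they do the work, as an engineer would, in place of code of your own. Each camera call takes 0.05 s, during which the arm holds its last target. There are 200 camera calls.

## Task

Of the two small wooden foot blocks, one still waits for its dowel hole: its scribed lines cross on bare wood. Lay that block flat on the base of the bench drill, slide it along and against the low fence until the crossing sits right under the point of the bit, then let go of it, pull the feed lever down until the point presses on the crossing, and let the lever spring back up. Leave the block lined up there; the bit must not press on any other spot or on the drilled block, and the drilled block and the other loose things stay where they are.

Things in the scene. Friction and masses are not known exactly. Their poses are not given: they have to be found in the camera images.
- marked_foot: the block still to be drilled: pale wooden block 42 mm (own x) by 84 mm (own y) by 32 mm high, lying flat; origin at the centre of its underside, z up. One pencil line runs along the middle of its top, a second crosses it 10 mm from the middle towards its -y end
- cross (a point): the point on top of the marked block where its two pencil lines cross (block frame 0, -10, 32 mm)
- drilled_foot: the block that is already drilled: same size, lines and frame, but with a 10 mm hole where the lines cross
- bench_drill: small bench drill fixed to the bench; origin under the centre of its base, z up, front = -x, so +y is the left as you face it. Base plate 180 x 180 mm, top 18 mm above the bench. Bit axis at x = -15 mm, y = 0; column radius 16 mm at x = +62 mm. The left side is open, the feed lever is on the right
- fence (a point): middle of the top front edge of the fence: a straight steel strip along the drill's y over the whole base, 7 mm high above the base top, front face at the drill's x = +6.5 mm. A block 42 mm wide lying against it has its middle line under the bit (0.5 mm play)
- head (a point): middle of the underside of the drill's head, which overhangs the base: 146 mm above the bench, from x = -42 to +92 mm and y = -50 to +50 mm of the drill frame; its top is 254 mm, the motor at the back 316 mm high. Under it a block can be held only by a tool leaning about 30 to 45 degrees out to the side
- spindle: the moving chuck (27 mm diameter, lower end 102 mm above the bench at rest) with the 8 mm bit in it; origin at the point of the bit; moves straight down 30 mm per rad of the feed lever, at most 30 mm
- bit_point (a point): the point of the bit, 66 mm above the bench at rest, 16 mm above the top of a block lying on the base; slides down with the feed lever
- feed_lever (a joint): turn of the feed lever in rad: 0 at rest (pointing forward and 0.5 rad upward), grows as its knob is pulled down, at most 1.0; the point meets a block on the base at about 0.53; a spring takes it back to 0; 3 to 5 N at the knob moves it
- lever_knob (a point): centre of the black ball knob (28 mm diameter) at the end of the feed lever, right of the head; 110 mm from the lever's axis, which runs along the drill's y at x = +50 mm, 190 mm above the bench; knob at y = -105 mm, at rest at x = -47 mm, 243 mm above the bench
- owl: carved wooden owl, 44 x 54 x 83 mm, standing at the right; origin at the centre of its underside; bystander
- pencil: graphite pencil, 149 mm long, 10 mm thick, lying at the front left; bystander
- hare: carved wooden hare, 36 x 81 x 74 mm, standing at the right rear; origin at the centre of its underside; bystander
Mind the look-alikes: they are no part of the job. What is shaped like the marked_foot but black is not meant.

How it is judged:
By the outcome, as a careful person would: the job done as asked, in the order asked, and still so for the second after the job is handed in, with the robot touching nothing.
It also fails if it takes over 70 s, if anything falls off the work surface, if the arm or the gripper's body presses on something with over 40 N, if the wrist force passes 120 N, or if a joint passes its speed limit or range.

## Working session

There is one attempt and no reset: what is moved stays moved. The work goes in short steps, Python scripts to look and compute and a tool call to move; the robot and the scene stay as the last step left them, time stands still between calls to the robot, and variables do not carry over. Pictures are saved under pics/ and viewed, at most 10 in all, crops included, and the job is handed in when it is done.

Besides the shell and the picture viewer there is one more tool, called after "Request:" by a JSON object that holds its "op" and its "data". arm_command: Moves the arm, as the interface text tells. Its arguments: {"type":"object","properties":{"targets":{"type":"array","items":{"type":"array"}},"hand":{"type":"number"},"force":{"type":"number"}},"required":["targets"]}

```bash
mkdir -p pics
python3 - <<'E'
from rig import bot
import cv2,numpy as np
np.set_printoptions(precision=4,suppress=True)
for n in("side","top"):
    f=bot.grab_frame(n);cv2.imwrite(f"pics/{n}0.png",f[:,:,::-1])
    c=bot.camera_info(n);print(n,c["K"],c["extrinsics"])
s=bot.get_state();print(s)
E
```

```text
side [[591.1055   0.     315.0723]
 [  0.     591.1055 243.0727]
 [  0.       0.       1.    ]] [[-0.8981 -0.1981  0.3926 -0.1031]
 [-0.4397  0.3844 -0.8117  1.0721]
 [ 0.0099 -0.9017 -0.4323  0.7638]
 [ 0.      0.      0.      1.    ]]
top [[623.5215   0.     319.6626]
 [  0.     623.5215 244.3304]
 [  0.       0.       1.    ]] [[ 0.0133 -0.9973  0.0717  0.3474]
 [-0.9999 -0.014  -0.0087 -0.0295]
 [ 0.0097 -0.0716 -0.9974  1.4355]
 [ 0.      0.      0.      1.    ]]
{'time': 0.1, 'qpos': array([-1.3901,  0.3595,  1.5114,  0.    ,  1.2725, -0.1151]), 'qd': array([-0.0003, -0.0007, -0.0029, -0.0013, -0.0031, -0.0008]), 'joint_torque': array([ -0.0011, -52.8653, -27.935 ,  -0.0003,   0.0051,  -0.    ]), 'tcp_pos': array([ 0.1748, -0.5733,  0.2048]), 'orientation': array([-3.1056, -0.4627,  0.0001]), 'ft_force': array([0.3414, 0.7798, 0.1125]), 'wrist_torque': array([-0.0456,  0.0538, -0.0322]), 'grip_force': 0.0, 'opening': 0.08530814780301792}
```

View pics/side0.png

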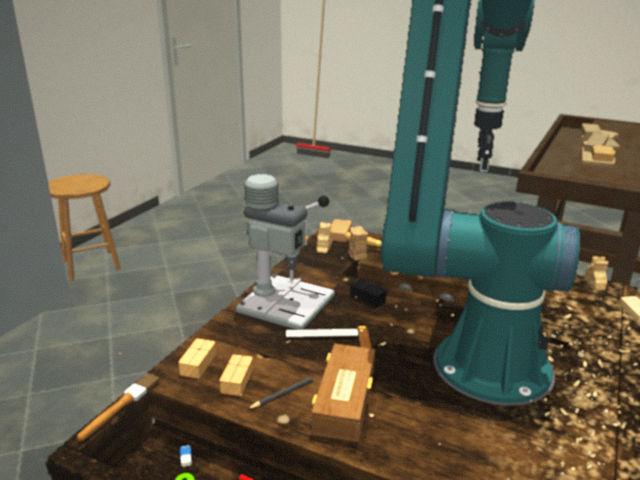

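View pics/top0.png

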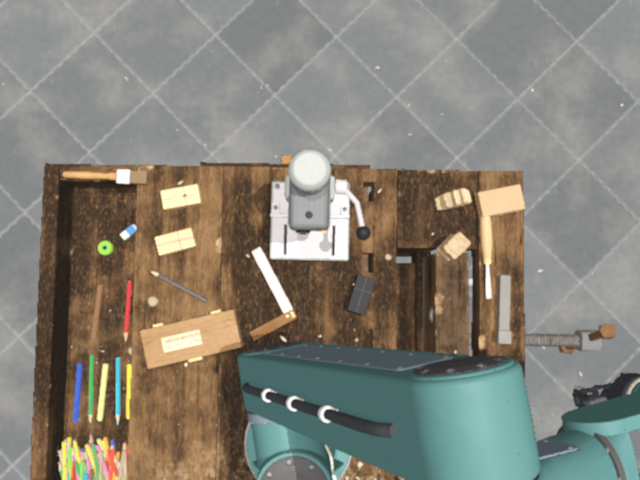

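The blocks show in top at (181,196) and (175,241), in side at (197,358) and (236,374); the drill is at top (310,215). I'll enlarge both views next.

Run:
```python
import cv2,numpy as np
t=cv2.imread("pics/top0.png");s=cv2.imread("pics/side0.png")
R=lambda i,x,y,w,h,k:cv2.resize(i[y:y+h,x:x+w],None,fx=k,fy=k,interpolation=cv2.INTER_CUBIC)
cv2.imwrite("pics/c1.png",np.vstack([R(t,145,175,80,37,10)[:300],R(t,145,220,80,37,10)[:300]])[:600])
a=R(t,145,180,66,80,7); b=R(s,170,330,90,80,4.9)
a=cv2.resize(a,(400,485));b=cv2.resize(b,(400,356))
cv2.imwrite("pics/c1.png",np.vstack([R(t,150,178,66,40,9)[:300],R(t,150,222,66,40,9)[:300]]))
cv2.imwrite("pics/c2.png",R(s,170,330,90,70,8))
cv2.imwrite("pics/c3.png",R(t,260,145,120,120,5))
```

```text
(no output)
```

View pics/c1.png

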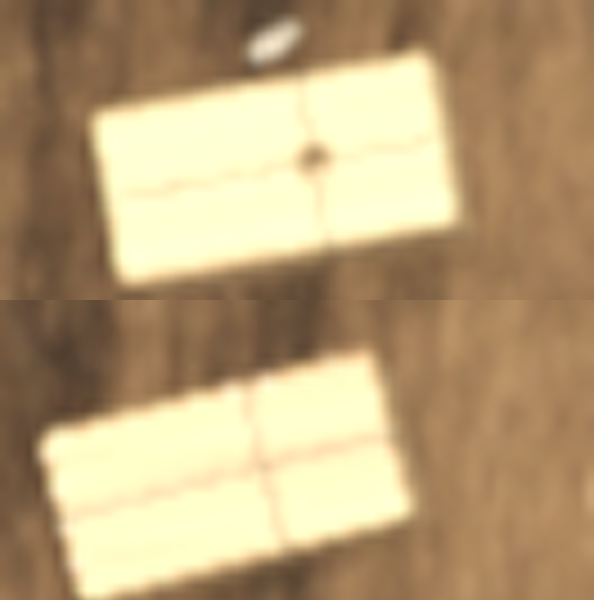

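View pics/c2.png

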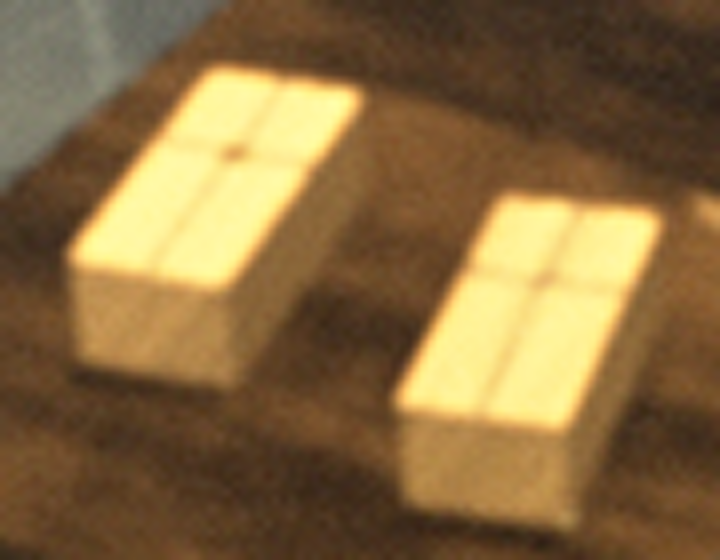

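View pics/c3.png

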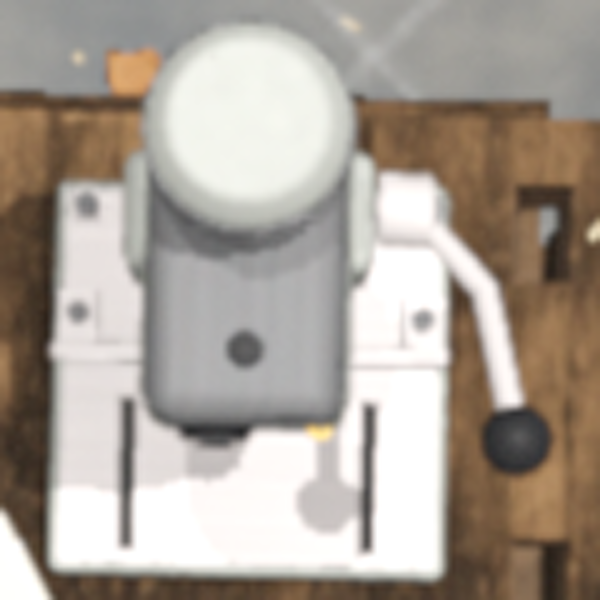

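Marked block: the lower one in top (cross about 179,240; drilled block has the dark hole at 184,195). Now a side crop of the drill.

```bash
python3 - <<'E'
import cv2
s=cv2.imread("pics/side0.png")
cv2.imwrite("pics/c4.png",cv2.resize(s[170:330,230:345],None,fx=3.75,fy=3.75,interpolation=cv2.INTER_CUBIC))
E
cat > h.py <<'E'
import numpy as np,cv2
from rig import bot
from scipy.optimize import least_squares
C={n:bot.camera_info(n) for n in("side","top")}
def proj(n,P):
    E=np.linalg.inv(C[n]["extrinsics"]);p=np.atleast_2d(P)@E[:3,:3].T+E[:3,3]
    q=p@C[n]["K"].T;return q[:,:2]/q[:,2:]
def crop(uv,k,ox,oy):return (np.array(uv,float)+.5)/k-.5+[ox,oy]
def ray(n,uv,z):
    T=C[n]["extrinsics"];d=T[:3,:3]@np.linalg.solve(C[n]["K"],[*uv,1]);o=T[:3,3]
    return o+d*(z-o[2])/d[2]
def fit(M,obs,x0,zfree=True):
    # obs: list (cam, model idx list, pixels); pose x,y,z,yaw
    def W(x):
        c,s=np.cos(x[3]),np.sin(x[3]);return M@np.array([[c,s,0],[-s,c,0],[0,0,1]])+x[:3]
    f=lambda x:np.concatenate([(proj(n,W(x)[i])-p).ravel() for n,i,p in obs])
    r=least_squares(f,x0,loss="soft_l1");return r.x,f(r.x)
E
python3 - <<'E'
from h import *
np.set_printoptions(precision=4,suppress=True)
M=np.array([[21,42,32],[21,-42,32],[-21,-42,32],[-21,42,32],[0,-10,32]])/1000
T=crop([[42,138],[372,52],[412,212],[85,300],[263,164]],9,150,222)
S=crop([[400,405],[505,195],[660,208],[572,430],[543,279]],8,170,330)
# side: far-left corner = larger x,... decide by consistency
for n,p in(("top",T),("side",S)): print(n,np.array([ray(n,q,.032) for q in p]))
for d in([0,1,2,3,4],):
  x,r=fit(M,[("top",d,T)],[.4,.2,0,0]);print(x,r.reshape(-1,2))
  for o in ([0,1,2,3,4],[3,0,1,2,4]):
    x,r=fit(M,[("top",d,T),("side",o,S)],x);print(x,abs(r).max())
D=crop([[58,182],[448,186],[443,578],[50,572]],5,260,145)
print(np.array([ray("top",q,.018) for q in D]))
K=crop([[516,440]],5,260,145);print(ray("top",K[0],.243))
print([ray("top",q,.025) for q in crop([[50,357],[447,362]],5,260,145)])
E
```

```text
top [[0.4599 0.3312 0.032 ]
 [0.4827 0.2494 0.032 ]
 [0.4426 0.2383 0.032 ]
 [0.4195 0.3192 0.032 ]
 [0.4542 0.2758 0.032 ]]
side [[0.4566 0.3307 0.032 ]
 [0.4804 0.2486 0.032 ]
 [0.4421 0.2354 0.032 ]
 [0.4147 0.32   0.032 ]
 [0.4527 0.2737 0.032 ]]
[0.4508 0.2834 0.0057 0.2767] [[ 0.0843 -0.034 ]
 [-0.2238 -0.147 ]
 [-0.0513  0.0754]
 [-0.1416  0.0158]
 [ 0.3446  0.0885]]
[0.4499 0.284  0.0001 0.2853] 1.0026607817503645
[0.451  0.2843 0.0007 0.2603] 27.18421549268885
[[ 0.5935  0.0713  0.018 ]
 [ 0.5943 -0.1078  0.018 ]
 [ 0.414  -0.1073  0.018 ]
 [ 0.4143  0.0715  0.018 ]]
[ 0.4569 -0.1225  0.243 ]
[array([0.5118, 0.0729, 0.025 ]), array([ 0.5121, -0.1077,  0.025 ])]
```

View pics/c4.png

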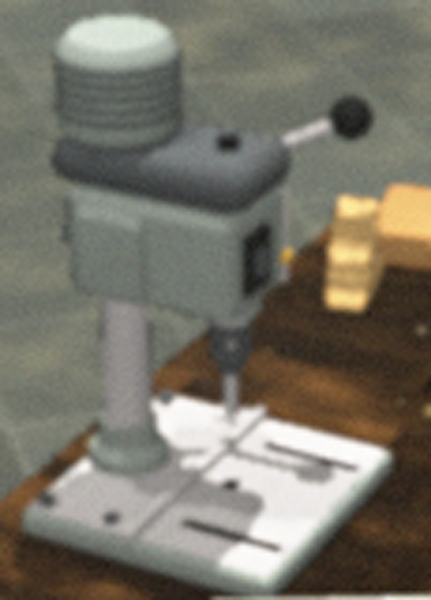

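Side crop c4: base corners at (25,525), (165,395), (392,455), (265,590), bit point at (231,418), knob at (350,117). I'll fit the drill, then compute the pick pose with a 42° lean.

```bash
cat >> h.py <<'E'
from scipy.spatial.transform import Rotation as Ro
def toolR(yaw,lean): # tool y = block +x; leaning back to block +y
    z=np.array([0,-np.sin(lean),-np.cos(lean)]);y=np.array([1,0,0.]);x=np.cross(y,z)
    return Ro.from_euler("z",yaw)*Ro.from_matrix(np.c_[x,y,z])
def tgt(bx,by,bz,yaw): # TCP for a block pose
    return np.array([bx,by,bz+.015])+Ro.from_euler("z",yaw).apply([0,.016,0])
def delta(p,R,s=None,p0=None,R0=None):
    s=s or bot.get_state()
    p0=s["tcp_pos"] if p0 is None else p0
    R0=Ro.from_rotvec(s["orientation"]) if R0 is None else R0
    return (p-p0)*1000,(R*R0.inv()).as_rotvec()
E
python3 - <<'E'
from h import *
np.set_printoptions(precision=4,suppress=True)
M=np.array([[90,90,18],[90,-90,18],[-90,-90,18],[-90,90,18],[-15,0,66],[-47,-105,243]])/1000
T=crop([[58,182],[448,186],[443,578],[50,572],[516,440]],5,260,145)
S=crop([[25,525],[165,395],[392,455],[265,590],[231,418],[350,117]],3.75,230,170)
a=("top",[0,1,2,3,5],T);b=("side",[0,1,2,3,4,5],S)
for o in([a],[b],[a,b]):
    x,r=fit(M,o,[.5,-.02,0,0]);print(x);print(r.reshape(-1,2).T)
p=tgt(.450,.284,0,.283);R=toolR(.283,np.radians(42))
print(p,R.as_matrix(),delta(p,R)); print("axis back",-R.as_matrix()[:,2])
E
```

```text
[ 0.5046 -0.018  -0.0057 -0.0006]
[[-0.1155 -0.0195  0.1513 -0.0543  0.0319]
 [-0.0969  0.3104 -0.1022 -0.035  -0.0519]]
[ 0.501  -0.0163 -0.0016 -0.0111]
[[-1.9626 -0.93    0.6627  0.8487 -0.1441  0.4959]
 [-2.7138 -0.2105 -0.118  -0.4614  1.8446  1.371 ]]
[ 0.5036 -0.0183 -0.0033 -0.0029]
[[ 0.0413  0.2666  0.2604 -0.0772  0.2409 -2.2683 -1.754  -0.0819  0.7072
  -0.6442 -0.3607]
 [ 0.091   0.6751  0.3971  0.2847  0.5014 -2.5299 -0.1178 -0.3175 -0.628
   1.8417  1.4666]]
[0.4455 0.2994 0.015 ] [[-0.2075  0.9602  0.1868]
 [ 0.7136  0.2792 -0.6425]
 [-0.6691 -0.     -0.7431]] (array([ 270.7474,  872.6387, -189.8117]), array([-0.7131,  0.3838,  1.4822]))
axis back [-0.1868  0.6425  0.7431]
```

Request:
{"op": "arm_command", "data": {"targets": [[[0, 0, 41], [0, 0, 0]], [[0, 0, 41], [0, 0, 0]], [[0, 0, 41], [0, 0, 0]], [[0, 0, 41], [0, 0, 0]], [[0, 0, 41], [0, 0, 0]], [[0, 0, 41], [0, 0, 0]], [[18, 34, 0], [-0.0255, 0.0137, 0.0529]], [[18, 34, 0], [-0.0255, 0.0137, 0.0529]], [[18, 34, 0], [-0.0255, 0.0137, 0.0529]], [[18, 34, 0], [-0.0255, 0.0137, 0.0529]], [[18, 34, 0], [-0.0255, 0.0137, 0.0529]], [[18, 34, 0], [-0.0255, 0.0137, 0.0529]], [[18, 34, 0], [-0.0255, 0.0137, 0.0529]], [[18, 34, 0], [-0.0255, 0.0137, 0.0529]], [[18, 34, 0], [-0.0255, 0.0137, 0.0529]], [[18, 34, 0], [-0.0255, 0.0137, 0.0529]], [[18, 34, 0], [-0.0255, 0.0137, 0.0529]], [[18, 34, 0], [-0.0255, 0.0137, 0.0529]], [[18, 34, 0], [-0.0255, 0.0137, 0.0529]], [[18, 34, 0], [-0.0255, 0.0137, 0.0529]]], "hand": 0.76}}

```text
time: 1.77
tcp_pos: [0.4271, -0.0958, 0.4516]
orientation: [2.426, 1.405, -0.337]
ft_force: [0.6, -0.1, -0.5]
opening: 0.0645
grip_force: 0.0
```

Request:
{"op": "arm_command", "data": {"targets": [[[0, 34, 0], [-0.0255, 0.0137, 0.0529]], [[0, 34, 0], [-0.0255, 0.0137, 0.0529]], [[0, 34, 0], [-0.0255, 0.0137, 0.0529]], [[0, 34, 0], [-0.0255, 0.0137, 0.0529]], [[0, 34, 0], [-0.0255, 0.0137, 0.0529]], [[0, 34, 0], [-0.0255, 0.0137, 0.0529]], [[0, 34, 0], [-0.0255, 0.0137, 0.0529]], [[0, 34, 0], [-0.0255, 0.0137, 0.0529]], [[0, 34, 0], [-0.0255, 0.0137, 0.0529]], [[0, 34, 0], [-0.0255, 0.0137, 0.0529]], [[0, 34, 0], [-0.0255, 0.0137, 0.0529]], [[0, 34, 0], [-0.0255, 0.0137, 0.0529]], [[0, 34, 0], [-0.0255, 0.0137, 0.0529]], [[0, 34, 0], [-0.0255, 0.0137, 0.0529]], [[0, 0, 0], [0, 0, 0]]]}}

```text
time: 3.02
tcp_pos: [0.4259, 0.3835, 0.4477]
orientation: [1.486, 2.001, -0.576]
ft_force: [-0.8, -0.7, -0.1]
opening: 0.0651
grip_force: 0.0
```

Run:
```python
from h import *
np.set_printoptions(precision=4,suppress=True)
R=toolR(.283,np.radians(42));p=tgt(.450,.284,0,.283)
s=bot.get_state();print(s["qpos"],s["tcp_pos"],delta(p-.12*R.as_matrix()[:,2],R,s),delta(p,R,s)[0])
```

```text
[ 0.9757  0.4812  0.9821 -0.6434  2.0977  0.4708] [0.4259 0.3835 0.4477] (array([  -2.799 ,   -7.0459, -343.5391]), array([ 0.0033, -0.0025, -0.0088])) [  19.6226  -84.1476 -432.7165]
```

Request:
{"op": "arm_command", "data": {"targets": [[[0, -1, -38], [0, 0, -0.001]], [[0, -1, -38], [0, 0, -0.001]], [[0, -1, -38], [0, 0, -0.001]], [[0, -1, -38], [0, 0, -0.001]], [[0, -1, -38], [0, 0, -0.001]], [[-1, -1, -38], [0, 0, -0.001]], [[-1, -1, -38], [0, 0, -0.001]], [[-1, 0, -38], [0, 0, -0.001]], [[0, 0, -39], [0, 0, -0.001]], [[0, 0, 0], [0, 0, 0]], [[0, 0, 0], [0, 0, 0]]]}}

```text
time: 3.93
tcp_pos: [0.4231, 0.3693, 0.1075]
orientation: [1.504, 1.987, -0.584]
ft_force: [0.6, 0.7, 0.6]
opening: 0.0649
grip_force: 0.0
```

Run:
```python
from h import *
np.set_printoptions(precision=4,suppress=True)
R=toolR(.283,np.radians(42));p=tgt(.450,.284,0,.283)
s=bot.get_state();print(s["qpos"],s["tcp_pos"],delta(p,R,s))
a=bot.grab_frame("top")[160:290,100:250];b=bot.grab_frame("side")[270:430,130:330]
k=cv2.resize(a,(520,450),interpolation=2);l=cv2.resize(b,(562,450),interpolation=2)
cv2.imwrite("pics/d1.png",cv2.resize(np.hstack([k,l]),(800,333))[:,:,::-1])
```

```text
[ 0.9647  0.7236  1.3967 -0.5441  1.5508  0.8517] [0.4231 0.3693 0.1075] (array([ 22.4725, -69.9845, -92.5442]), array([ 0.0052, -0.0008,  0.0089]))
```

View pics/d1.png

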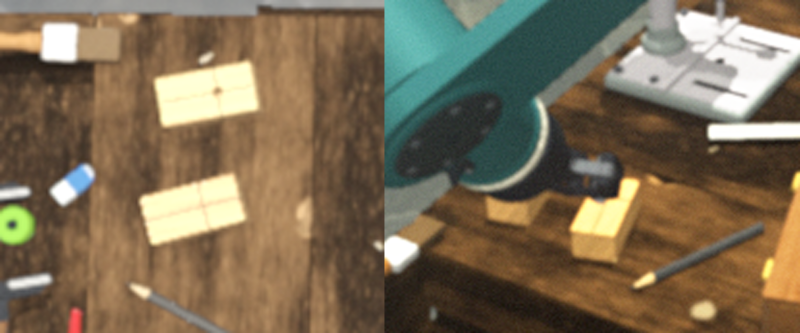

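Side: gripper hovers by the marked block's near end; top: finger tips at the left edge of the crop, around px (105,235)/(111,271). I'll check against the projected TCP.

Run:
```python
from h import *
np.set_printoptions(precision=1,suppress=True)
s=bot.get_state();R=Ro.from_rotvec(s["orientation"]).as_matrix();t=s["tcp_pos"]
print(R)
for d in(0,.01,.03,.07):
  P=np.array([t-R[:,2]*d+R[:,1]*e for e in(-.035,0,.035)]);print(d,proj("top",P).tolist(),proj("side",P).tolist())
cv2.imwrite("pics/d2.png",cv2.resize(bot.grab_frame("top")[150:350,20:270],None,fx=3,fy=3)[:,:,::-1])
```

```text
[[-0.2  1.   0.2]
 [ 0.7  0.3 -0.6]
 [-0.7  0.  -0.7]]
0 [[129.06952983318024, 265.9372721714156], [125.13038924127181, 250.0041633414329], [121.2042538656839, 234.12365825131616]] [[237.49527117206418, 365.64105931405305], [218.66688050724755, 363.240924131189], [200.03207063023302, 360.86546551616357]]
0.01 [[124.93605156053272, 266.63951086872737], [120.98103936986199, 250.61323170655328], [117.03916006952876, 234.64016890797248]] [[236.1913111488255, 364.53020061790545], [217.20533419761614, 362.11490100881576], [198.41625361282536, 359.72464955595547]]
0.03 [[116.52397013023122, 268.06864360286704], [112.5369026027634, 251.85271662225705], [108.56322882976521, 235.69126379915258]] [[233.51350038880472, 362.2489425145945], [214.20432000258018, 359.80282143123935], [195.0989277328571, 357.38251658649926]]
0.07 [[99.09495985627925, 271.02966690162384], [95.04252276498721, 254.42065465033406], [91.00402417862647, 237.86876970144345]] [[227.86018659321522, 357.43281879917265], [207.870503887623, 354.92304215137455], [188.0995236026576, 352.4407243800473]]
```

View pics/d2.png

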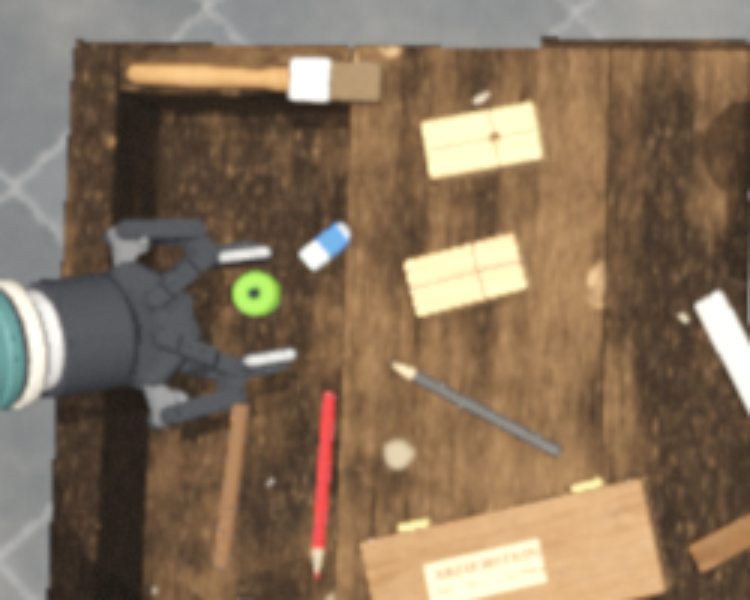

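Run:
```python
from h import *
from scipy.ndimage import map_coordinates as mc
np.set_printoptions(precision=0,suppress=True,linewidth=200)
s=bot.get_state();R=Ro.from_rotvec(s["orientation"]).as_matrix();t=s["tcp_pos"]
d=np.arange(-.02,.06,.004)
for n in("top","side"):
  f=bot.grab_frame(n).astype(float).mean(2);g=cv2.imread(f"pics/{n}0.png").astype(float).mean(2)
  for e in(-.038,.038):
    q=proj(n,np.array([t-R[:,2]*x+R[:,1]*e for x in d]))
    print(n,e);print((d*1000));print(*[mc(i,[q[:,1],q[:,0]],order=1) for i in(f,g)],sep="\n")
```

```text
top -0.038
[-20. -16. -12.  -8.  -4.   0.   4.   8.  12.  16.  20.  24.  28.  32.  36.  40.  44.  48.  52.  56.]
[106. 122. 109. 102. 112. 102. 107.  99.  96.  91.  73.  73. 120. 150. 147. 149. 152. 146. 144. 151.]
[106. 121. 111. 112. 121. 110. 109. 101. 105. 101.  81.  74.  74.  75.  75.  69.  63.  71.  70.  63.]
top 0.038
[-20. -16. -12.  -8.  -4.   0.   4.   8.  12.  16.  20.  24.  28.  32.  36.  40.  44.  48.  52.  56.]
[184. 213. 252. 255. 244. 188.  97.  64.  68.  71.  62.  79. 176. 211. 206. 208. 218. 218. 209. 208.]
[183. 212. 252. 255. 243. 187.  96.  63.  68.  70.  63.  60.  63.  63.  75.  78.  68.  70.  73.  85.]
side -0.038
[-20. -16. -12.  -8.  -4.   0.   4.   8.  12.  16.  20.  24.  28.  32.  36.  40.  44.  48.  52.  56.]
[229. 228. 227. 224. 221. 211. 193. 167. 122.  80.  59.  45.  42.  41.  40.  42.  45.  40.  40.  49.]
[217. 217. 216. 214. 210. 204. 193. 183. 181. 188. 203. 213. 215. 216. 216. 216. 215. 215. 213. 208.]
side 0.038
[-20. -16. -12.  -8.  -4.   0.   4.   8.  12.  16.  20.  24.  28.  32.  36.  40.  44.  48.  52.  56.]
[ 62.  46.  38.  39.  44.  39.  39.  40.  37.  39.  43.  42.  52.  72. 105. 142. 173. 184. 161. 126.]
[111. 141. 182. 206. 219. 220. 221. 222. 221. 221. 220. 217. 213. 209. 212. 217. 220. 221. 221. 222.]
```

Request:
{"op": "arm_command", "data": {"targets": [[[0, 0, 0], [0, 0, 0]], [[0, 0, 0], [0, 0, 0]], [[0, 0, 0], [0, 0, 0]], [[0, 0, 0], [0, 0, 0]], [[0, 0, 0], [0, 0, 0]], [[0, 0, 0], [0, 0, 0]], [[0, 0, 0], [0, 0, 0]], [[0, 0, 0], [0, 0, 0]], [[0, 0, 0], [0, 0, 0]], [[0, 0, 0], [0, 0, 0]]], "hand": 0}}

```text
time: 5.02
tcp_pos: [0.4239, 0.3711, 0.1085]
orientation: [1.507, 1.988, -0.577]
ft_force: [-0.4, 0.0, 0.8]
opening: 0.0
grip_force: 0.0
```

Run:
```python
from h import *
from scipy.ndimage import map_coordinates as mc
np.set_printoptions(precision=0,suppress=True,linewidth=200)
s=bot.get_state();R=Ro.from_rotvec(s["orientation"]).as_matrix();t=s["tcp_pos"]
print(s["opening"]);d=np.arange(-.02,.06,.004);print(d*1000)
for n in("top","side"):
  f=bot.grab_frame(n).astype(float);g=cv2.imread(f"pics/{n}0.png")[:,:,::-1].astype(float)
  D=abs(f-g).sum(2)
  for e in(-.006,.006):
   for u in(-.011,0,.011):
    q=proj(n,np.array([t-R[:,2]*x+R[:,1]*e+R[:,0]*u for x in d]));print(n,e,u,mc(D,[q[:,1],q[:,0]],order=1))
```

```text
1.991706971827778e-05
[-20. -16. -12.  -8.  -4.   0.   4.   8.  12.  16.  20.  24.  28.  32.  36.  40.  44.  48.  52.  56.]
top -0.006 -0.011 [  4.   4.   6.   5.   4.   2.   3.   4.   5.   4.   2.  16. 204. 325. 302. 317. 300. 306. 293. 295.]
top -0.006 0 [  7.   4.   4.   3.   6.   4.   3.   3.   1.   6.  50. 148. 155. 175. 149. 149. 162. 184. 153. 100.]
top -0.006 0.011 [ 2.  4.  6.  2.  4.  2.  2.  3.  5. 36. 64. 67. 65. 65. 87. 64. 69. 58. 52. 83.]
top 0.006 -0.011 [  2.   3.   6.   4.   3.   3.   4.   5.   4.   2.   2.  47. 328. 419. 344. 238. 184. 177. 190. 203.]
top 0.006 0 [  5.   6.   5.   3.   3.   4.   6.   4.   1.   8. 208. 389. 377. 281. 187. 172. 169. 180. 177. 161.]
top 0.006 0.011 [  3.   1.   2.   3.   4.   3.   1.   1.  87. 271. 308. 264. 168. 141. 142. 157. 156. 138. 145. 111.]
side -0.006 -0.011 [ 78.  68.  70.  76.  82.  87.  91.  94.  98. 108. 123. 129. 125. 124. 118. 109. 121. 134. 162. 171.]
side -0.006 0 [66. 51. 35. 24. 13. 34. 49. 71. 87. 87. 89. 90. 90. 90. 74. 66. 72. 78. 83. 89.]
side -0.006 0.011 [ 35.  46.  67.  56.  22.  19.  17.  34.  27.  23.  31.  40.  73.  99. 119. 134. 139.  97.  91.  82.]
side 0.006 -0.011 [ 76.  73.  69.  74.  77.  87.  95.  90.  96. 125. 139. 153. 170. 179. 179. 171. 182. 176. 211. 279.]
side 0.006 0 [ 63.  78.  91. 103.  92.  87.  81.  81.  90.  97.  94. 105. 116. 131. 158. 180. 173. 166. 180. 183.]
side 0.006 0.011 [34. 21. 15. 21. 14.  6. 12. 10. 18. 19. 34. 40. 46. 60. 61. 49. 43. 39. 17. 31.]
```

Run:
```python
from h import *
s=bot.get_state();R=Ro.from_rotvec(s["orientation"]).as_matrix();t=s["tcp_pos"]
out=[]
for n,(x,y,w,h) in(("top",(30,180,160,120)),("side",(110,280,200,150))):
  k=800/2/w*1.0;k=400/w
  f=cv2.resize(bot.grab_frame(n)[y:y+h,x:x+w,::-1],None,fx=400/w*1.0,fy=400/w,interpolation=2)
  for d in(0,.019,.073,.12):
    for sg in(-1,1):
      q=proj(n,t-R[:,2]*d+R[:,1]*.0145*sg)[0];cv2.circle(f,tuple(int(v) for v in (q-[x,y]+.5)*k),2,(0,0,255) if d else (255,0,255),-1)
  out.append(f);print(n,proj(n,np.array([[0,0,0],[.1,0,0]])))
cv2.imwrite("pics/d3.png",cv2.resize(np.hstack(out),None,fx=1,fy=1))
```

```text
top [[298.38550002 443.29973142]
 [299.0809792  398.30385276]]
side [[491.91838424 365.09249688]
 [445.02830833 352.20211566]]
```

View pics/d3.png

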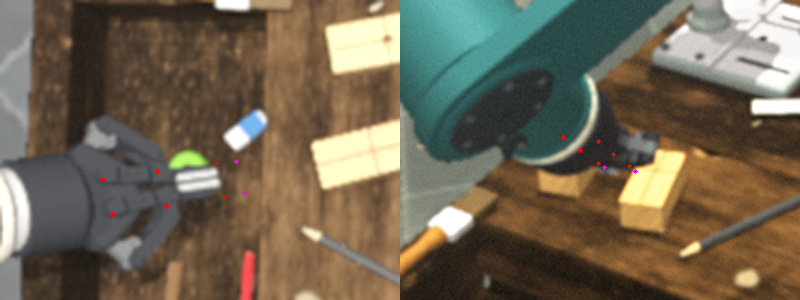

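Run:
```python
from h import *
np.set_printoptions(precision=4,suppress=True)
s=bot.get_state();R=Ro.from_rotvec(s["orientation"]).as_matrix();t=s["tcp_pos"]
o=[("top",[0],np.array([[117.2,254]])),("side",[0],np.array([[230,355.]]))]
f=lambda x:np.concatenate([(proj(n,x)-p).ravel() for n,i,p in o])
r=least_squares(f,t);print(r.x,r.x-t,(r.x-t)@R,r.fun)
print(s["qpos"])
```

```text
[0.4057 0.3745 0.1382] [-0.0182  0.0034  0.0297] [-0.0138 -0.0166 -0.0276] [ 2.2365  4.3615 -4.0905 -0.6603]
[ 0.9651  0.7215  1.3952 -0.5439  1.549   0.8526]
```

Overlay in d3: the shut tips in the top view (px ~117,254) lie about 25 mm short of the reported TCP along the tool axis, and the side view looks along the tool and can't settle it. I'll settle it by touch at the pick pose.

Request:
{"op": "arm_command", "data": {"targets": [[[0, 0, 0], [0, 0, 0]], [[0, 0, 0], [0, 0, 0]], [[0, 0, 0], [0, 0, 0]], [[0, 0, 0], [0, 0, 0]], [[3, -10, -12], [0, 0, 0]], [[3, -10, -12], [0, 0, 0]], [[3, -10, -12], [0, 0, 0]], [[3, -10, -12], [0, 0, 0]], [[3, -10, -12], [0, 0, 0]], [[3, -10, -12], [0, 0, 0.005]], [[3, -10, -12], [0, 0, 0]], [[1, 0, -4], [0.004, 0, 0]], [[0, 0, -4], [0, 0, 0]], [[0, 0, 0], [0, 0, 0]], [[0, 0, 0], [0, 0, 0]]], "hand": 0.76}}

```text
time: 6.47
tcp_pos: [0.4462, 0.302, 0.0169]
orientation: [1.504, 1.994, -0.57]
ft_force: [-0.1, -1.3, 0.7]
opening: 0.0646
grip_force: 0.0
```

```bash
cat > st.py <<'E'
from h import *
np.set_printoptions(precision=4,suppress=True,linewidth=180)
s=bot.get_state();R=Ro.from_rotvec(s["orientation"]).as_matrix();t=s["tcp_pos"]
print(s["time"],s["qpos"],t,s["ft_force"],s["opening"],"z",-R[:,2],"y",R[:,1])
E
cat st.py - > a.py <<'E'
p=tgt(.450,.284,0,.283);print(delta(p,toolR(.283,np.radians(42)),s))
f=bot.grab_frame("top").astype(float);g=cv2.imread("pics/top0.png")[:,:,::-1].astype(float)
D=abs(f-g).sum(2)
for r in range(225,275,3):
  w=np.where(D[r,100:215]>60)[0]+100
  print(r,w.max() if len(w) else 0,end="; ")
E
python3 a.py
```

```text
6.4667 [ 0.8792  0.7894  1.5541 -0.6072  1.315   0.9169] [0.4462 0.302  0.0169] [-0.1328 -1.2923  0.73  ] 0.06457044103693046 z [-0.187   0.6398  0.7455] y [0.9611 0.2763 0.004 ]
(array([-0.6332, -2.6399, -1.8517]), array([-0.0045,  0.0028,  0.0031]))
225 137; 228 156; 231 153; 234 149; 237 138; 240 133; 243 128; 246 132; 249 131; 252 134; 255 135; 258 162; 261 163; 264 158; 267 156; 270 148; 273 148;
```

Request:
{"op": "arm_command", "data": {"targets": [[[0, 0, -2], [0, 0, 0]], [[0, 0, -2], [0, 0, 0]], [[0, 0, -2], [0, 0, 0]], [[0, 0, -2], [0, 0, 0]], [[0, 0, 0], [0, 0, 0]]]}}

```text
time: 6.93
tcp_pos: [0.4457, 0.301, 0.0082]
orientation: [1.503, 1.994, -0.572]
ft_force: [0.2, -0.3, 0.6]
opening: 0.0652
grip_force: 0.0
```

Request:
{"op": "arm_command", "data": {"targets": [[[0, 0, -2], [0, 0, 0]], [[0, 0, -2], [0, 0, 0]], [[0, 0, -1.5], [0, 0, 0]], [[0, 0, 0], [0, 0, 0]]]}}

```text
time: 7.27
tcp_pos: [0.4457, 0.3009, 0.0027]
orientation: [1.503, 1.994, -0.572]
ft_force: [-0.0, -0.3, 0.0]
opening: 0.0649
grip_force: 0.0
```

Request:
{"op": "arm_command", "data": {"targets": [[[0, 0, -1.5], [0, 0, 0]], [[0, 0, -1.5], [0, 0, 0]], [[0, 0, -1.5], [0, 0, 0]], [[0, 0, 0], [0, 0, 0]]]}}

```text
time: 7.6
tcp_pos: [0.4458, 0.301, -0.0017]
orientation: [1.504, 1.994, -0.572]
ft_force: [-0.1, 0.2, 0.5]
opening: 0.0648
grip_force: 0.0
```

Request:
{"op": "arm_command", "data": {"targets": [[[0, 0, -1.5], [0, 0, 0]], [[0, 0, -1.5], [0, 0, 0]], [[0, 0, 0], [0, 0, 0]]]}}

```text
time: 7.85
tcp_pos: [0.4458, 0.301, -0.0047]
orientation: [1.504, 1.994, -0.571]
ft_force: [0.3, 0.4, 0.0]
opening: 0.0652
grip_force: 0.0
```

Request:
{"op": "arm_command", "data": {"targets": [[[0, 0, -1.5], [0, 0, 0]], [[0, 0, -1.5], [0, 0, 0]], [[0, 0, 0], [0, 0, 0]]]}}

```text
time: 8.1
tcp_pos: [0.4458, 0.301, -0.0077]
orientation: [1.504, 1.994, -0.571]
ft_force: [0.4, 0.5, 0.7]
opening: 0.0648
grip_force: 0.0
```

Request:
{"op": "arm_command", "data": {"targets": [[[0, 0, -1.5], [0, 0, 0]], [[0, 0, -1.5], [0, 0, 0]], [[0, 0, 0], [0, 0, 0]]]}}

```text
time: 8.35
tcp_pos: [0.4458, 0.301, -0.0107]
orientation: [1.504, 1.994, -0.571]
ft_force: [-0.0, -0.7, 0.2]
opening: 0.0645
grip_force: 0.0
```

Request:
{"op": "arm_command", "data": {"targets": [[[0, 0, -1.5], [0, 0, 0]], [[0, 0, -1.5], [0, 0, 0]], [[0, 0, 0], [0, 0, 0]]]}}

```text
time: 8.6
tcp_pos: [0.4458, 0.301, -0.0137]
orientation: [1.504, 1.994, -0.572]
ft_force: [0.9, 0.0, 0.4]
opening: 0.065
grip_force: 0.0
```

Request:
{"op": "arm_command", "data": {"targets": [[[0, 0, -1.5], [0, 0, 0]], [[0, 0, -1.5], [0, 0, 0]], [[0, 0, 0], [0, 0, 0]]]}}

```text
time: 8.85
tcp_pos: [0.4458, 0.301, -0.0167]
orientation: [1.504, 1.994, -0.572]
ft_force: [0.3, -1.1, -0.1]
opening: 0.0647
grip_force: 0.0
```

Request:
{"op": "arm_command", "data": {"targets": [[[0, 0, -1.5], [0, 0, 0]], [[0, 0, -1.5], [0, 0, 0]], [[0, 0, 0], [0, 0, 0]]]}}

```text
time: 9.1
tcp_pos: [0.446, 0.301, -0.0185]
orientation: [1.503, 1.992, -0.572]
ft_force: [-1.4, 1.0, 6.4]
opening: 0.0649
grip_force: 3.1
```

Request:
{"op": "arm_command", "data": {"targets": [[[0, 0, -1.5], [0, 0, 0]], [[0, 0, -1.5], [0, 0, 0]], [[0, 0, 0], [0, 0, 0]]]}}

```text
time: 9.35
tcp_pos: [0.4461, 0.301, -0.0187]
orientation: [1.502, 1.99, -0.572]
ft_force: [-5.3, 5.3, 23.4]
opening: 0.0651
grip_force: 11.8
```

```bash
python3 a.py
```

```text
9.35 [ 0.8799  0.8433  1.5582 -0.6191  1.2716  0.9535] [ 0.4461  0.301  -0.0187] [-5.3044  5.265  23.3747] 0.0650728158222147 z [-0.1879  0.643   0.7425] y [0.9612 0.2757 0.0044]
(array([-0.5932, -1.6056, 33.7134]), array([-0.0003,  0.0045,  0.0037]))
225 140; 228 159; 231 159; 234 153; 237 141; 240 139; 243 137; 246 137; 249 138; 252 139; 255 139; 258 143; 261 168; 264 165; 267 158; 270 153; 273 154;
```

Contact at reported z = −18.3 mm: the real tips are about 26 mm shorter than the reported TCP. I'll correct for that.

Request:
{"op": "arm_command", "data": {"targets": [[[0, 0, 6], [0, 0, 0]], [[0, 0, 6], [0, 0, 0]], [[0, 0, 6], [0, 0, 0]], [[1.5, -6, 0], [0, 0, 0]], [[1.5, -6, 0], [0, 0, 0]], [[1.5, -6, 0], [0, 0, 0]], [[0, 0, 0], [0, 0, 0]]]}}

```text
time: 9.98
tcp_pos: [0.4501, 0.2809, -0.0047]
orientation: [1.504, 1.993, -0.575]
ft_force: [-0.1, -0.2, 0.2]
opening: 0.065
grip_force: 0.0
```

```bash
python3 a.py
```

```text
9.9833 [ 0.8537  0.8103  1.5918 -0.63    1.2606  0.9364] [ 0.4501  0.2809 -0.0047] [-0.0889 -0.1911  0.1537] 0.06498633454060956 z [-0.1844  0.6421  0.7441] y [0.9616 0.2746 0.0013]
(array([-4.5384, 18.4483, 19.6728]), array([-0.0018,  0.0009,  0.0048]))
225 162; 228 167; 231 166; 234 152; 237 146; 240 144; 243 145; 246 145; 249 146; 252 147; 255 149; 258 175; 261 172; 264 171; 267 160; 270 160; 273 159;
```

Fingers straddle the block; grip at 40 N.

Request:
{"op": "arm_command", "data": {"targets": [[[0, 0, 0], [0, 0, 0]], [[0, 0, 0], [0, 0, 0]], [[0, 0, 0], [0, 0, 0]], [[0, 0, 0], [0, 0, 0]], [[0, 0, 0], [0, 0, 0]], [[0, 0, 0], [0, 0, 0]], [[0, 0, 0], [0, 0, 0]], [[0, 0, 0], [0, 0, 0]]], "hand": 0, "force": 40}}

```text
time: 10.7
tcp_pos: [0.4503, 0.2832, -0.0045]
orientation: [1.504, 1.994, -0.571]
ft_force: [0.2, 0.3, -1.1]
opening: 0.0415
grip_force: 40.5
```

Request:
{"op": "arm_command", "data": {"targets": [[[0, 0, 10], [0, 0, 0]], [[0, 0, 10], [0, 0, 0]], [[0, 0, 15], [0, 0, 0]], [[0, 0, 15], [0, 0, 0]], [[0, 0, 0], [0, 0, 0]]]}}

```text
time: 11.12
tcp_pos: [0.4519, 0.2843, 0.0493]
orientation: [1.505, 1.992, -0.565]
ft_force: [0.5, -0.5, 0.2]
opening: 0.0414
grip_force: 40.5
```

```bash
python3 st.py
python3 - <<'E'
from h import *
f=bot.grab_frame("top");g=bot.grab_frame("side")
cv2.imwrite("pics/e_top.png",f[:,:,::-1]);cv2.imwrite("pics/e_side.png",g[:,:,::-1])
# bright wood mask near the expected block
hsv=cv2.cvtColor(f,cv2.COLOR_RGB2HSV);m=((f.min(2)>170)).astype(np.uint8)
n,l,st,c=cv2.connectedComponentsWithStats(m[170:290,130:235])
for i in range(1,n):
  if st[i,4]>100:
    p=np.argwhere(l==i)[:,::-1].astype(np.float32);print(st[i],c[i]+[130,170],cv2.minAreaRect(p))
E
```

```text
11.1167 [ 0.8557  0.7313  1.5773 -0.6161  1.3311  0.8849] [0.4519 0.2843 0.0493] [ 0.4572 -0.473   0.1645] 0.041422760060993956 z [-0.1893  0.6381  0.7463] y [0.9611 0.276  0.0078]
[ 31  15  39  24 671] [180.00596125 196.31296572] ((50.08885955810547, 26.279842376708984), (18.208925247192383, 37.5103874206543), 79.50852966308594)
[ 18  56  42  29 806] [167.46153846 238.94540943] ((38.75675582885742, 69.04054260253906), (25.975038528442383, 39.291358947753906), 80.53767395019531)
```

```bash
cat st.py - > b.py <<'E'
print(delta(np.array([.480,.095,.075]),toolR(-0.001,np.radians(42)),s))
E
python3 b.py
```

```text
11.2167 [ 0.8557  0.7345  1.579  -0.6154  1.3283  0.8862] [0.4509 0.2838 0.0468] [ 0.8235 -0.4684 -0.66  ] 0.04123294471703832 z [-0.1875  0.6387  0.7463] y [0.9612 0.2757 0.0056]
(array([  29.0624, -188.8334,   28.192 ]), array([-0.0055,  0.0049, -0.2804]))
```

Request:
{"op": "arm_command", "data": {"targets": [[[0, -6, 14], [0, 0, -0.02]], [[0, -13, 14], [0, 0, -0.02]], [[3, -17, 0], [0, 0, -0.02]], [[3, -17, 0], [0, 0, -0.02]], [[3, -17, 0], [0, 0, -0.02]], [[3, -17, 0], [0, 0, -0.02]], [[3, -17, 0], [0, 0, -0.02]], [[3, -17, 0], [0, 0, -0.02]], [[3, -17, 0], [-0.003, 0.002, -0.02]], [[3, -17, 0], [-0.003, 0.003, -0.02]], [[3, -17, 0], [0, 0, -0.02]], [[2, -11, 0], [0, 0, -0.02]], [[0, -6, 0], [0, 0, -0.02]], [[0, 0, 0], [0, 0, -0.02]], [[0, 0, 0], [0, 0, 0]], [[0, 0, 0], [0, 0, 0]], [[0, 0, 0], [0, 0, 0]]]}}

```text
time: 12.63
tcp_pos: [0.4794, 0.0949, 0.0735]
orientation: [1.792, 1.795, -0.693]
ft_force: [-0.1, 0.5, -0.5]
opening: 0.0411
grip_force: 40.5
```

```bash
python3 b.py
```

```text
12.6333 [ 0.5314  0.6473  1.7049 -0.6455  1.2869  0.8771] [0.4794 0.0949 0.0735] [-0.1214  0.5272 -0.5317] 0.04113670049803621 z [0.0015 0.6708 0.7417] y [ 1.      0.0004 -0.0024]
(array([0.5732, 0.1329, 1.5127]), array([ 0.0022, -0.0024, -0.0014]))
```

Request:
{"op": "arm_command", "data": {"targets": [[[0, -4, -10], [0, 0, 0]], [[0, -4, -12], [0, 0, 0]], [[0, -4, -12], [0, 0, 0]], [[0, -4, -12], [0, 0, 0]], [[0, -4, -8], [0.002, -0.002, -0.001]], [[0, 0, -3], [0, 0, 0]], [[0, 0, 0], [0, 0, 0]], [[0, 0, 0], [0, 0, 0]]]}}

```text
time: 13.3
tcp_pos: [0.4794, 0.0739, 0.0164]
orientation: [1.795, 1.793, -0.691]
ft_force: [-0.7, -0.1, -0.1]
opening: 0.0415
grip_force: 40.5
```

Request:
{"op": "arm_command", "data": {"targets": [[[0, 0, -1], [0, 0, 0]], [[0, 0, -1], [0, 0, 0]], [[0, 0, 0], [0, 0, 0]]]}}

```text
time: 13.55
tcp_pos: [0.4797, 0.0744, 0.0148]
orientation: [1.796, 1.793, -0.689]
ft_force: [0.0, 0.5, -0.8]
opening: 0.0416
grip_force: 40.5
```

Request:
{"op": "arm_command", "data": {"targets": [[[0, 0, -1], [0, 0, 0]], [[0, 0, 0], [0, 0, 0]]]}}

```text
time: 13.72
tcp_pos: [0.4795, 0.0743, 0.0136]
orientation: [1.795, 1.793, -0.69]
ft_force: [0.2, -0.3, -1.2]
opening: 0.0412
grip_force: 40.5
```

Request:
{"op": "arm_command", "data": {"targets": [[[0, 0, -0.7], [0, 0, 0]], [[0, 0, 0], [0, 0, 0]]]}}

```text
time: 13.88
tcp_pos: [0.4796, 0.0741, 0.0134]
orientation: [1.795, 1.792, -0.69]
ft_force: [-0.4, 1.8, 3.8]
opening: 0.0411
grip_force: 41.1
```

Request:
{"op": "arm_command", "data": {"targets": [[[0, 0, -0.7], [0, 0, 0]], [[0, 0, 0], [0, 0, 0]]]}}

```text
time: 14.05
tcp_pos: [0.4796, 0.074, 0.0133]
orientation: [1.794, 1.792, -0.69]
ft_force: [-2.1, 2.4, 8.4]
opening: 0.041
grip_force: 41.8
```

Request:
{"op": "arm_command", "data": {"targets": [[[2, 0, 0.5], [0, 0, 0]], [[2, 0, 0], [0, 0, 0]], [[2, 0, 0], [0, 0, 0]], [[1, 0, 0], [0, 0, 0]], [[0, 0, 0], [0, 0, 0]]]}}

```text
time: 14.47
tcp_pos: [0.4857, 0.0733, 0.0133]
orientation: [1.795, 1.792, -0.693]
ft_force: [-2.3, 0.1, 6.3]
opening: 0.0418
grip_force: 41.1
```

Request:
{"op": "arm_command", "data": {"targets": [[[1, 0, 0], [0, 0, 0]], [[1, 0, 0], [0, 0, 0]], [[0, 0, 0], [0, 0, 0]]]}}

```text
time: 14.72
tcp_pos: [0.4875, 0.0732, 0.0133]
orientation: [1.795, 1.792, -0.694]
ft_force: [-3.3, 0.6, 7.2]
opening: 0.0413
grip_force: 41.2
```

Request:
{"op": "arm_command", "data": {"targets": [[[1, 0, 0], [0, 0, 0]], [[0, 0, 0], [0, 0, 0]]]}}

```text
time: 14.88
tcp_pos: [0.4884, 0.0731, 0.0133]
orientation: [1.795, 1.792, -0.694]
ft_force: [-1.9, 0.2, 6.5]
opening: 0.0413
grip_force: 41.2
```

Request:
{"op": "arm_command", "data": {"targets": [[[1, 0, 0], [0, 0, 0]], [[0, 0, 0], [0, 0, 0]]]}}

```text
time: 15.05
tcp_pos: [0.4893, 0.0731, 0.0133]
orientation: [1.795, 1.792, -0.694]
ft_force: [-3.6, -0.5, 6.9]
opening: 0.0413
grip_force: 41.1
```

Request:
{"op": "arm_command", "data": {"targets": [[[0.7, 0, 0], [0, 0, 0]], [[0, 0, 0], [0, 0, 0]]]}}

```text
time: 15.22
tcp_pos: [0.4894, 0.0731, 0.0133]
orientation: [1.796, 1.791, -0.695]
ft_force: [-5.9, 1.4, 7.1]
opening: 0.0411
grip_force: 41.4
```

Request:
{"op": "arm_command", "data": {"targets": [[[0.7, 0, 0], [0, 0, 0]], [[0, 0, 0], [0, 0, 0]]]}}

```text
time: 15.38
tcp_pos: [0.4893, 0.0731, 0.0133]
orientation: [1.796, 1.791, -0.697]
ft_force: [-6.7, 2.4, 9.3]
opening: 0.0411
grip_force: 41.6
```

Request:
{"op": "arm_command", "data": {"targets": [[[0, -4, 0.3], [0, 0, 0]], [[0, -5, 0], [0, 0, 0]], [[0, -5, 0], [0, 0, 0]], [[0, -5, 0], [0, 0, 0]], [[0, -5, 0], [0, 0, 0]], [[0, -5, 0], [0, 0, 0]], [[0, -5, 0], [0, 0, 0]], [[0, 0, 0], [0, 0, 0]]]}}

```text
time: 16.05
tcp_pos: [0.4892, 0.0395, 0.0136]
orientation: [1.798, 1.792, -0.695]
ft_force: [-7.5, 5.5, 8.7]
opening: 0.0412
grip_force: 41.8
```

Request:
{"op": "arm_command", "data": {"targets": [[[0, -5, 0], [0, 0, 0]], [[0, -5, 0], [0, 0, 0]], [[0, -5, 0], [0, 0, 0]], [[0, -5, 0], [0, 0, 0]], [[0, -5, 0], [0, 0, 0]], [[0, -5, 0], [0, 0, 0]], [[0, -5, 0], [0, 0, 0]], [[0, 0, 0], [0, 0, 0]]]}}

```text
time: 16.72
tcp_pos: [0.4889, 0.0044, 0.0136]
orientation: [1.798, 1.792, -0.695]
ft_force: [-7.4, 4.4, 9.7]
opening: 0.0416
grip_force: 41.9
```

```bash
python3 b.py | head -1
python3 - <<'E'
from h import *
g=bot.grab_frame("side")[:,:,::-1];cv2.imwrite("pics/f_side.png",g);cv2.imwrite("pics/f_top.png",bot.grab_frame("top")[:,:,::-1])
E
```

```text
16.7167 [ 0.3818  0.7133  1.8166 -0.7736  1.0918  0.9242] [0.4889 0.0044 0.0136] [-7.3965  4.3925  9.6817] 0.041568062209717864 z [0.0057 0.6705 0.7419] y [ 1.     -0.0047 -0.0034]
```

Request:
{"op": "arm_command", "data": {"targets": [[[0, -4, 0], [0, 0, 0]], [[0, -4, 0], [0, 0, 0]], [[0, -4, 0], [0, 0, 0]], [[0, -1.2, 0], [0, 0, 0]], [[0, 0, 0], [0, 0, 0]], [[0, 0, 0], [0, 0, 0]]]}}

```text
time: 17.32
tcp_pos: [0.4889, -0.0084, 0.0136]
orientation: [1.798, 1.792, -0.695]
ft_force: [-9.5, 6.3, 12.2]
opening: 0.0409
grip_force: 42.4
```

Request:
{"op": "arm_command", "data": {"targets": [[[-0.8, 0, 0.7], [0, 0, 0]], [[0, 0, 0], [0, 0, 0]], [[0, 0, 0], [0, 0, 0]], [[0, 0, 0], [0, 0, 0]], [[0, 0, 0], [0, 0, 0]], [[0, 0, 0], [0, 0, 0]]], "hand": 0.72}}

```text
time: 17.82
tcp_pos: [0.4912, -0.0081, 0.0135]
orientation: [1.795, 1.793, -0.69]
ft_force: [0.2, -0.4, 0.0]
opening: 0.0615
grip_force: 0.0
```

Request:
{"op": "arm_command", "data": {"targets": [[[0, 7, 8], [0, 0, 0]], [[0, 10, 11], [0, 0, 0]], [[0, 14, 16], [0, 0, 0]], [[0, 14, 16], [0, 0, 0]], [[0, 14, 16], [0, 0, 0]], [[0, 14, 16], [0, 0, 0]], [[0, 14, 16], [0, 0, 0]], [[0, 14, 16], [0, 0, 0]], [[0, 10, 35], [0, 0, 0]], [[0, 0, 38], [0, 0, 0]], [[0, 0, 38], [0, 0, 0]], [[0, 0, 38], [0, 0, 0]], [[0, 0, 38], [0, 0, 0]], [[0, 0, 38], [0, 0, 0]], [[0, 0, 38], [0, 0, 0]], [[0, 0, 38], [0, 0, 0]], [[0, 0, 0], [0, 0, 0]]]}}

```text
time: 19.23
tcp_pos: [0.4924, 0.1038, 0.4378]
orientation: [1.799, 1.788, -0.674]
ft_force: [0.2, 0.5, -0.3]
opening: 0.0616
grip_force: 0.0
```

```bash
cat st.py - > c.py <<'E'
print(delta(np.array([.457,-.123,.40]),toolR(0,0),s))
E
python3 c.py
```

```text
19.2333 [ 0.5333  0.2933  1.2874 -0.6561  1.9017  0.4292] [0.4924 0.1038 0.4378] [ 0.2035  0.4538 -0.3076] 0.06163790910728297 z [-0.0072  0.6658  0.7461] y [ 0.9999 -0.0018  0.0113]
(array([ -35.3595, -226.7743,  -37.7718]), array([0.7285, 0.0101, 0.0059]))
```

Request:
{"op": "arm_command", "data": {"targets": [[[-2.5, -16, 0], [0.052, 0.001, 0]], [[-2.5, -16, 0], [0.052, 0.001, 0]], [[-2.5, -16, 0], [0.052, 0.001, 0]], [[-2.5, -16, 0], [0.052, 0.001, 0]], [[-2.5, -16, 0], [0.052, 0.001, 0]], [[-2.5, -16, 0], [0.052, 0.001, 0]], [[-2.5, -16, 0], [0.052, 0.001, 0]], [[-2.5, -16, 0], [0.052, 0.001, 0]], [[-2.5, -16, 0], [0.052, 0.001, 0]], [[-2.5, -16, 0], [0.052, 0.001, 0]], [[-2.5, -16, 0], [0.052, 0, 0]], [[-2.5, -16, 0], [0.052, 0, 0]], [[-2.5, -16, 0], [0.052, 0, 0]], [[-2.5, -16, 0], [0.052, 0, 0]], [[0, 0, 0], [0, 0, 0]], [[0, 0, 0], [0, 0, 0]]], "hand": 0}}

```text
time: 20.57
tcp_pos: [0.4554, -0.1221, 0.4297]
orientation: [-2.218, -2.219, 0.017]
ft_force: [0.7, -0.3, 0.0]
opening: 0.0001
grip_force: 0.0
```

```bash
python3 c.py
python3 - <<'E'
from h import *
g=bot.grab_frame("side")[:,:,::-1]
# predicted cross for block at bit, bit point, corners for candidate block pose
bx,by=.4893,-.008
print(proj("side",np.array([[.489,-.018,.066],[.489,-.018,.05]])).round(1).tolist())
B=np.array([[a,b,.05] for a,b in((bx+.021,by+.042),(bx+.021,by-.042),(bx-.021,by-.042),(bx-.021,by+.042),(bx,by-.01))]);print(proj("side",B).round(1).tolist())
cv2.imwrite("pics/g_side.png",g);c=g[250:320,250:345];cv2.imwrite("pics/g.png",cv2.resize(c,None,fx=8,fy=8,interpolation=cv2.INTER_CUBIC))
E
```

```text
20.5667 [-0.4009  0.0407  1.3866 -0.009   1.722  -0.4028] [ 0.4554 -0.1221  0.4297] [ 0.6533 -0.2688  0.0329] 0.000124985904453673 z [0.0106 0.0052 0.9999] y [ 0.9999  0.0006 -0.0106]
(array([  1.5554,  -0.9364, -29.6784]), array([ 0.0052, -0.0106, -0.0006]))
[[290.4, 281.8], [290.4, 287.5]]
[[272.0, 295.3], [288.9, 279.8], [304.1, 283.6], [287.7, 299.5], [290.3, 287.5]]
```

View pics/g.png

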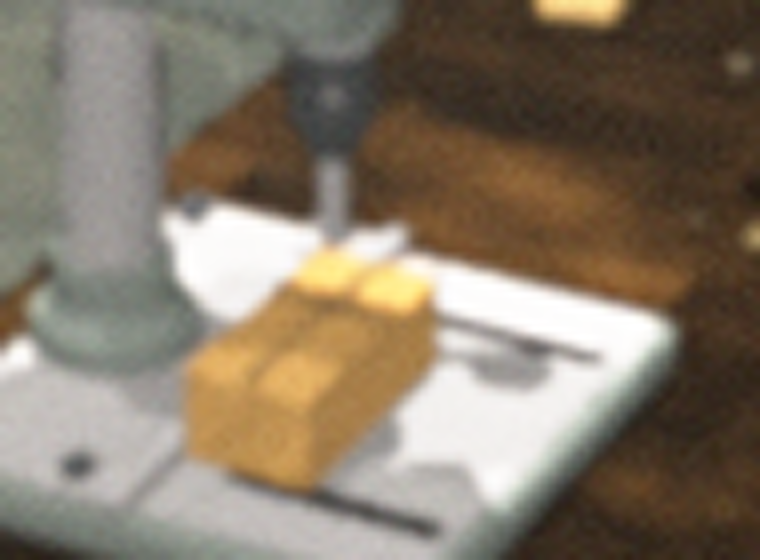

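The block lies against the fence under the bit (bit end about (335,240) in the crop, block top corners (187,378), (315,408), (435,297)). For the y check I'll use rectified profiles numerically.

Run:
```python
from h import *
from scipy.ndimage import map_coordinates as mc
np.set_printoptions(precision=0,suppress=True,linewidth=220)
f=np.mean([bot.grab_frame("side").astype(float) for _ in range(8)],0).mean(2);np.save("g.npy",f)
def prof(xs,ys,z):
    P=np.array([[x,y,z] for y in ys for x in xs]);q=proj("side",P)
    return mc(f,[q[:,1],q[:,0]],order=1).reshape(len(ys),len(xs))
ys=np.arange(.050,-.070,-.002)
print("y",ys*1000)
print("blk",prof(np.r_[.473:.483:6j],ys,.05).mean(1))
print("blk2",prof(np.r_[.495:.506:6j],ys,.05).mean(1))
yl=np.arange(.085,.055,-.002);print(yl*1000,prof(np.r_[.44:.46:10j],yl,.018).mean(1))
yr=np.arange(-.095,-.125,-.002);print(yr*1000,prof(np.r_[.43:.47:10j],yr,.018).mean(1))
xs=np.arange(.46,.52,.002);print("x",xs*1000);print(prof(xs,np.r_[.015:.03:6j],.05).mean(0))
# bit: columns
P=proj("side",np.array([[.489,-.018,z] for z in np.arange(.056,.1,.004)]))
for u,v in P:print(round(v,1),mc(f,[np.full(13,v),u+np.arange(-6,7)],order=1))
```

```text
y [ 50.  48.  46.  44.  42.  40.  38.  36.  34.  32.  30.  28.  26.  24.  22.  20.  18.  16.  14.  12.  10.   8.   6.   4.   2.  -0.  -2.  -4.  -6.  -8. -10. -12. -14. -16. -18. -20. -22. -24. -26. -28. -30. -32. -34.
 -36. -38. -40. -42. -44. -46. -48. -50. -52. -54. -56. -58. -60. -62. -64. -66. -68.]
blk [137. 137. 136. 136. 138. 142. 148. 154. 161. 165. 167. 168. 168. 169. 169. 168. 167. 164. 159. 153. 147. 143. 140. 139. 139. 139. 139. 139. 139. 138. 135. 132. 127. 123. 123. 130. 143. 160. 176. 190. 200. 206. 208.
 209. 209. 210. 213. 216. 221. 227. 228. 224. 214. 193. 164. 134. 108.  91.  84.  82.]
blk2 [147. 145. 144. 143. 143. 145. 149. 155. 160. 164. 167. 168. 167. 166. 164. 161. 156. 152. 147. 143. 140. 139. 141. 143. 146. 148. 148. 148. 148. 146. 145. 142. 138. 136. 135. 141. 152. 167. 183. 196. 205. 210. 211.
 211. 211. 211. 212. 213. 214. 214. 213. 211. 209. 206. 199. 191. 177. 157. 137. 118.]
[85. 83. 81. 79. 77. 75. 73. 71. 69. 67. 65. 63. 61. 59. 57. 55.] [112. 117. 121. 125. 131. 136. 142. 148. 154. 161. 170. 179. 186. 190. 191. 192.]
[ -95.  -97.  -99. -101. -103. -
[... 545 characters left out ...]
7. 208. 210. 210. 207. 198. 191. 191. 198.]
282.5 [249. 247. 239. 225. 213. 209. 209. 211. 215. 218. 218. 214. 210.]
281.0 [251. 249. 244. 236. 227. 216. 204. 204. 219. 233. 241. 243. 240.]
279.6 [251. 251. 249. 247. 240. 217. 182. 167. 178. 203. 224. 231. 230.]
278.1 [244. 238. 227. 215. 208. 188. 161. 146. 137. 136. 145. 148. 146.]
276.6 [156. 134. 113. 104. 113. 130. 144. 144. 124.  96.  79.  74.  73.]
275.2 [ 68.  63.  58.  58.  71. 101. 134. 143. 123.  89.  65.  62.  65.]
273.7 [ 59.  58.  58.  59.  71. 103. 135. 145. 126.  93.  69.  63.  64.]
272.2 [ 62.  62.  60.  62.  75. 106. 137. 146. 128.  94.  67.  59.  59.]
270.7 [ 68.  68.  66.  65.  75. 100. 126. 134. 118.  87.  65.  60.  62.]
```

All evidence puts the crossing within about 1 mm of the bit axis in y, and x is set by the fence. That is good enough, so on to the lever.

Request:
{"op": "arm_command", "data": {"targets": [[[0, 0, -25], [0, 0, 0]], [[0, 0, -25], [0, 0, 0]], [[0, 0, -25], [0, 0, 0]], [[0, 0, -25], [0, 0, 0]], [[0, 0, -25], [0, 0, 0]], [[0, 0, -25], [0, 0, 0]], [[0, 0, -20], [0, 0, 0]], [[0, 0, -10], [0, 0, 0]], [[0, 0, 0], [0, 0, 0]], [[0, 0, 0], [0, 0, 0]]]}}

```text
time: 21.85
tcp_pos: [0.4562, -0.121, 0.25]
orientation: [-2.214, -2.223, 0.018]
ft_force: [-0.1, -0.0, 0.4]
opening: 0.0
grip_force: 0.0
```

Request:
{"op": "arm_command", "data": {"targets": [[[0, 0, -5], [0, 0, 0]], [[0, 0, -5], [0, 0, 0]], [[0, 0, -4], [0, 0, 0]], [[0, 0, 0], [0, 0, 0]]]}}

```text
time: 22.18
tcp_pos: [0.4557, -0.121, 0.2353]
orientation: [-2.215, -2.223, 0.018]
ft_force: [0.5, 0.1, 0.1]
opening: 0.0001
grip_force: 0.0
```

Request:
{"op": "arm_command", "data": {"targets": [[[0, 0, -4], [0, 0, 0]], [[-1, 0, -4], [0, 0, 0]], [[0, 0, 0], [0, 0, 0]]]}}

```text
time: 22.43
tcp_pos: [0.4545, -0.1213, 0.2272]
orientation: [-2.215, -2.223, 0.019]
ft_force: [-0.5, -1.8, 3.5]
opening: -0.0003
grip_force: 1.3
```

Request:
{"op": "arm_command", "data": {"targets": [[[-1.5, 0, -4], [0, 0, 0]], [[-1.5, 0, -4], [0, 0, 0]], [[-1, 0, -4], [0, 0, 0]], [[-1, 0, -4], [0, 0, 0]], [[-1, 0, -4], [0, 0, 0]], [[-1, 0, -4], [0, 0, 0]], [[-1, 0, -4], [0, 0, 0]], [[-0.5, 0, -4], [0, 0, 0]], [[-0.5, 0, -4], [0, 0, 0]], [[0, 0, 0], [0, 0, 0]]]}}

```text
time: 23.27
tcp_pos: [0.4458, -0.121, 0.1909]
orientation: [-2.215, -2.223, 0.018]
ft_force: [-1.0, 0.7, 3.3]
opening: 0.0
grip_force: 1.7
```

Request:
{"op": "arm_command", "data": {"targets": [[[-0.5, 0, -3], [0, 0, 0]], [[-0.5, 0, -3], [0, 0, 0]], [[0, 0, -2], [0, 0, 0]], [[0, 0, 0], [0, 0, 0]]]}}

```text
time: 23.6
tcp_pos: [0.4448, -0.1211, 0.1832]
orientation: [-2.215, -2.223, 0.018]
ft_force: [-1.8, -0.1, 3.0]
opening: 0.0
grip_force: 1.8
```

Request:
{"op": "arm_command", "data": {"targets": [[[0, 0, -2], [0, 0, 0]], [[0, 0, -2], [0, 0, 0]], [[0, 0, 0], [0, 0, 0]]]}}

```text
time: 23.85
tcp_pos: [0.4448, -0.1211, 0.1793]
orientation: [-2.215, -2.223, 0.018]
ft_force: [-2.5, -1.1, 4.4]
opening: 0.0004
grip_force: 1.8
```

Request:
{"op": "arm_command", "data": {"targets": [[[0, 0, -1.5], [0, 0, 0]], [[0, 0, -1.5], [0, 0, 0]], [[0, 0, 0], [0, 0, 0]]]}}

```text
time: 24.1
tcp_pos: [0.4448, -0.1211, 0.1764]
orientation: [-2.215, -2.223, 0.018]
ft_force: [-2.5, 0.0, 2.8]
opening: -0.0001
grip_force: 1.8
```

Request:
{"op": "arm_command", "data": {"targets": [[[0, 0, -1.5], [0, 0, 0]], [[0, 0, -1], [0, 0, 0]], [[0, 0, 0], [0, 0, 0]]]}}

```text
time: 24.35
tcp_pos: [0.445, -0.1211, 0.174]
orientation: [-2.215, -2.223, 0.017]
ft_force: [-2.1, 0.4, 3.3]
opening: -0.0001
grip_force: 1.8
```

Request:
{"op": "arm_command", "data": {"targets": [[[0, 0, -1], [0, 0, 0]], [[0, 0, -1], [0, 0, 0]], [[0, 0, 0], [0, 0, 0]]]}}

```text
time: 24.6
tcp_pos: [0.4448, -0.1211, 0.172]
orientation: [-2.215, -2.223, 0.018]
ft_force: [-2.2, -0.4, 4.4]
opening: -0.0
grip_force: 1.9
```

Request:
{"op": "arm_command", "data": {"targets": [[[0, 0, -1], [0, 0, 0]], [[0, 0, -1], [0, 0, 0]], [[0, 0, 0], [0, 0, 0]]]}}

```text
time: 24.85
tcp_pos: [0.445, -0.1211, 0.17]
orientation: [-2.215, -2.223, 0.017]
ft_force: [-2.4, -0.7, 4.8]
opening: 0.0
grip_force: 2.1
```

Request:
{"op": "arm_command", "data": {"targets": [[[0, 0, -1], [0, 0, 0]], [[0, 0, -1], [0, 0, 0]], [[0, 0, 0], [0, 0, 0]]]}}

```text
time: 25.1
tcp_pos: [0.445, -0.1211, 0.1681]
orientation: [-2.215, -2.223, 0.018]
ft_force: [-2.2, 0.3, 6.0]
opening: 0.0002
grip_force: 2.5
```

Request:
{"op": "arm_command", "data": {"targets": [[[0, 0, -1], [0, 0, 0]], [[0, 0, -1], [0, 0, 0]], [[0, 0, 0], [0, 0, 0]]]}}

```text
time: 25.35
tcp_pos: [0.4449, -0.1211, 0.1662]
orientation: [-2.215, -2.223, 0.018]
ft_force: [-3.3, -0.3, 5.3]
opening: -0.0
grip_force: 3.2
```

Request:
{"op": "arm_command", "data": {"targets": [[[0, 0, -1], [0, 0, 0]], [[0, 0, -1], [0, 0, 0]], [[0, 0, 0], [0, 0, 0]]]}}

```text
time: 25.6
tcp_pos: [0.4449, -0.1211, 0.1644]
orientation: [-2.215, -2.223, 0.018]
ft_force: [-4.3, 0.3, 8.3]
opening: -0.0001
grip_force: 4.3
```

Request:
{"op": "arm_command", "data": {"targets": [[[0, 0, -1], [0, 0, 0]], [[0, 0, -1], [0, 0, 0]], [[0, 0, 0], [0, 0, 0]]]}}

```text
time: 25.85
tcp_pos: [0.4449, -0.1211, 0.1627]
orientation: [-2.215, -2.223, 0.018]
ft_force: [-4.3, -0.3, 11.7]
opening: -0.0002
grip_force: 5.6
```

```bash
python3 st.py
python3 - <<'E'
from h import *
from scipy.ndimage import map_coordinates as mc
np.set_printoptions(precision=0,suppress=True,linewidth=220)
f=np.mean([bot.grab_frame("side").astype(float) for _ in range(4)],0).mean(2);g=np.load("g.npy")
P=proj("side",np.array([[.489,-.018,z] for z in np.arange(.046,.074,.002)]))
for u,v in P:print(round(v,1),mc(f,[np.full(13,v),u+np.arange(-6,7)],order=1),mc(f-g,[np.full(13,v),u+np.arange(-6,7)],order=1))
# block moved?  diff around block near end
print(abs(f-g)[290:312,268:300].max())
E
```

```text
25.85 [-0.4077  0.213   1.8467 -0.0105  1.0889 -0.4065] [ 0.4449 -0.1211  0.1627] [-4.3424 -0.3207 11.7319] -0.00023886543918526712 z [0.0101 0.0058 0.9999] y [ 0.9999  0.0037 -0.0101]
289.0 [139. 138. 134. 130. 127. 125. 126. 129. 129. 125. 125. 126. 128.] [2. 2. 1. 1. 3. 4. 5. 5. 2. 1. 3. 2. 2.]
288.3 [139. 138. 135. 130. 124. 121. 124. 127. 127. 125. 130. 140. 149.] [ 3.  3.  2.  2.  4.  7. 12. 14.  9.  3.  2.  3.  2.]
287.5 [139. 134. 132. 128. 123. 123. 127. 130. 130. 132. 144. 162. 173.] [ 3.  3.  2.  3.  3.  8. 15. 16. 10.  4.  2.  2.  2.]
286.8 [143. 131. 129. 130. 129. 131. 136. 137. 136. 142. 163. 185. 196.] [ 2.  2.  2.  3.  2.  5. 10.  9.  4.  3.  2.  2.  3.]
286.1 [157. 136. 134. 142. 146. 147. 148. 146. 143. 153. 177. 198. 208.] [  2.   2.   2.   2.  -2.  -5.  -9. -14. -13.  -4.   3.   2.   3.]
285.4 [184. 161. 158. 167. 172. 168. 161. 153. 151. 160. 179. 197. 207.] [  2.   2.   2.   2.  -2. -11. -23. -33. -28. -12.  -1.  -0.   0.]
284.7 [212. 192. 186. 190. 192. 185. 170. 158. 157. 164. 174. 186. 195.] [  2.   2.   2.   1.  -3. -14. -32. -45. -39. -22. -11.  -8.  -8.]

[... 286 characters left out ...]
[250. 248. 240. 226. 211. 195. 175. 160. 163. 174. 180. 181. 181.] [  1.   1.   2.   1.  -2. -14. -34. -51. -52. -44. -37. -33. -29.]
281.8 [251. 250. 244. 232. 217. 198. 173. 160. 167. 188. 205. 211. 212.] [  1.   1.   1.   2.  -2. -14. -34. -49. -51. -39. -26. -20. -14.]
281.0 [251. 250. 245. 237. 225. 203. 174. 162. 175. 206. 230. 240. 239.] [  1.   1.   1.   1.  -2. -13. -29. -42. -43. -27. -11.  -3.  -1.]
280.3 [251. 251. 248. 244. 236. 213. 175. 159. 174. 209. 235. 244. 243.] [  0.   1.   1.   1.   0.  -6. -18. -27. -27. -16.  -5.  -0.   1.]
279.6 [252. 252. 250. 248. 241. 216. 174. 155. 165. 196. 224. 233. 232.] [  1.   1.   1.   1.   1.  -1.  -8. -12. -12.  -6.   0.   2.   2.]
42.375
```

The bit is down on the block and the force has risen to 12 N at the knob. Let the lever spring back by following it upward.

Request:
{"op": "arm_command", "data": {"targets": [[[0, 0, 2], [0, 0, 0]], [[0, 0, 4], [0, 0, 0]], [[1, 0, 5], [0, 0, 0]], [[1, 0, 6], [0, 0, 0]], [[1, 0, 7], [0, 0, 0]], [[2, 0, 7], [0, 0, 0]], [[2, 0, 7], [0, 0, 0]], [[2, 0, 7], [0, 0, 0]], [[2, 0, 7], [0, 0, 0]], [[1, 0, 8], [0, 0, 0]], [[0, 0, 10], [0, 0, 0]], [[0, 0, 20], [0, 0, 0]], [[0, 0, 25], [0, 0, 0]], [[0, 0, 30], [0, 0, 0]], [[0, 0, 30], [0, 0, 0]], [[0, 0, 30], [0, 0, 0]], [[0, 0, 0], [0, 0, 0]], [[0, 0, 0], [0, 0, 0]]]}}

```text
time: 27.55
tcp_pos: [0.4577, -0.1215, 0.3692]
orientation: [2.217, 2.225, -0.016]
ft_force: [0.5, 0.4, 0.5]
opening: -0.0002
grip_force: 0.0
```

```bash
python3 st.py
python3 - <<'E'
from h import *
from scipy.ndimage import map_coordinates as mc
np.set_printoptions(precision=0,suppress=True,linewidth=220)
F=[np.mean([bot.grab_frame("side").astype(float) for _ in range(6)],0).mean(2),np.load("g.npy")]
ys=np.arange(.046,-.036,-.002)
for f in F:
  for a,b in((.473,.483),(.495,.506)):
    P=np.array([[x,y,.05] for y in ys for x in np.r_[a:b:6j]]);q=proj("side",P)
    print(mc(f,[q[:,1],q[:,0]],order=1).reshape(len(ys),-1).mean(1))
D=abs(F[0]-F[1]);i=np.argwhere(D[170:340,220:350]>40);print(len(i),i.min(0) if len(i) else 0,i.max(0) if len(i) else 0)
t=abs(bot.grab_frame("top").astype(float)-cv2.imread("pics/top0.png")[:,:,::-1]).sum(2)
print("knob",t[225:240,355:372].max(),"drilled",t[185:207,160:202].max(),"owl/hare",t[185:260,430:475].max())
E
```

```text
27.55 [-0.3976  0.059   1.5044 -0.0092  1.5818 -0.4013] [ 0.4577 -0.1215  0.3692] [0.55   0.4408 0.4964] -0.0001923701738609118 z [0.0069 0.0071 1.    ] y [ 1.      0.0035 -0.0069]
[137. 138. 140. 143. 149. 156. 162. 166. 168. 169. 169. 169. 170. 170. 169. 165. 161. 155. 149. 144. 141. 141. 140. 140. 140. 141. 140. 139. 136. 132. 127. 124. 125. 132. 145. 161. 178. 192. 201. 206. 209.]
[146. 144. 144. 146. 150. 156. 162. 166. 168. 169. 169. 168. 166. 163. 158. 153. 148. 144. 142. 141. 142. 144. 146. 149. 150. 150. 149. 148. 147. 144. 140. 138. 137. 143. 154. 169. 184. 198. 206. 210. 212.]
[136. 136. 138. 142. 148. 154. 161. 165. 167. 168. 168. 169. 169. 168. 167. 164. 159. 153. 147. 143. 140. 139. 139. 139. 139. 139. 139. 138. 135. 132. 127. 123. 123. 130. 143. 160. 176. 190. 200. 206. 208.]
[144. 143. 143. 145. 149. 155. 160. 164. 167. 168. 167. 166. 164. 161. 156. 152. 147. 143. 140. 139. 141. 143. 146. 148. 148. 148. 148. 146. 145. 142. 138. 136. 135. 141. 152. 167. 183. 196. 205. 210. 211.]
131 [134  79] [165 108]
knob 487.0 drilled 17.0 owl/hare 425.0
```

Run:
```python
from h import *
f=bot.grab_frame("side").astype(int);g=cv2.imread("pics/side0.png")[:,:,::-1].astype(int)
D=abs(f-g).sum(2);print("owl/hare side",(D[220:264,315:368]>90).sum(),"knob",(D[192:210,312:332]>90).sum(),"pencil",(D[375:412,245:316]>90).sum())
t=bot.grab_frame("top").astype(int);g=cv2.imread("pics/top0.png")[:,:,::-1].astype(int)
i=np.argwhere(abs(t-g).sum(2)[185:265,425:475]>90);print(len(i),i.min(0)+[185,425],i.max(0)+[185,425])
for r in range(185,265,8):print(r,[(int(t[r,c].mean()),int(g[r,c].mean())) for c in range(430,475,6)])
```

```text
owl/hare side 0 knob 0 pencil 54
1814 [185 425] [264 464]
185 [(169, 67), (165, 76), (144, 73), (158, 65), (158, 77), (157, 72), (85, 84), (93, 95)]
193 [(177, 67), (178, 71), (85, 89), (170, 193), (168, 225), (148, 157), (227, 229), (63, 66)]
201 [(164, 68), (127, 181), (177, 149), (177, 203), (178, 138), (162, 200), (209, 213), (82, 86)]
209 [(150, 85), (123, 83), (177, 136), (177, 73), (139, 69), (50, 54), (87, 90), (71, 71)]
217 [(67, 87), (177, 63), (178, 71), (176, 66), (66, 70), (58, 60), (58, 60), (64, 66)]
225 [(150, 77), (177, 67), (177, 70), (90, 67), (69, 72), (63, 62), (65, 67), (69, 71)]
233 [(177, 78), (177, 68), (165, 64), (65, 66), (75, 77), (197, 201), (65, 65), (62, 60)]
241 [(177, 78), (176, 49), (75, 76), (165, 168), (222, 223), (215, 218), (204, 207), (79, 81)]
249 [(177, 35), (157, 121), (107, 109), (213, 216), (210, 213), (208, 212), (117, 132), (44, 45)]
257 [(177, 37), (97, 100), (105, 108), (127, 128), (206, 212), (89, 90), (98, 100), (82, 85)]
```

Run:
```python
from h import *
t=bot.grab_frame("top").astype(int);g=cv2.imread("pics/top0.png")[:,:,::-1].astype(int)
n=(abs(t-g).sum(2)[266:305,145:212]>60).sum();d=(abs(t-g).sum(2)[183:208,158:204]>60).sum();print(n,d)
if n+d<5: print(bot.finish_job())
```

```text
281 0
```

Run:
```python
from h import *
t=bot.grab_frame("top").astype(int);g=cv2.imread("pics/top0.png")[:,:,::-1].astype(int)
for a in(t,g,):
  print()
  for r in range(262,306,2):print(r,"".join(f"{int(v):4d}" for v in a[r,146:214:3].mean(1)))
```

```text
262  119 112 111 116  80 105 121 101 116 112  97  84  85  96 137 115 104 120 128 111 120 109 122
264  120 110 104 116  84 103 116 108 116 116  97  89  84 105 131 113 108 115 128 117 121 112 118
266  118 117 104 121  92 115 118 111 109 116  97  86  86 112 127 115 119 118 127 118 120 119 116
268  119 116 103 119  99 121 123 112 112 119 102  86  91 117 126 118 117 123 126 122 116 122  97
270  118 110 132 114 102 117 125 113 117 121 109  94  90 119 126 121 111 121 127 127 120 121  94
272  122  97 211 201 133 111 122 113 115 116 115  93  91 121 124 121 111 119 123 122 127 119  84
274  119  97 118 227 176 112 119 109 118 113 115  96  92 118 123 119 113 117 119 111 127 112  85
276  116 104  97 136 124 130 114 105 118 108 107  93  95 112 117 108 109 115 111 107 128  95  83
278  116 108 100 101  94 116 130 132 116 104 102  91  95 108 112 103 106 111 117 110 125  78  82
280  111 109  97 101  96 103 109 131 116  97  98  99 101 111 113 107  99 112 112 125 119  75  77
282  104 101  95 101  92 104 124 108 130 124 106  99 105 121 117 111 108 114 113 127  97  77  74
284   98  96  93 100  92 104 125 
[... 2468 characters left out ...]
7 104 115 111 116 104
292  105 115  99 105 104 108 123 113  99 111 103 107 109 118 131 143 115 120 107 116 120 122 107
294  108 106 102 105 105 107 121 113 101 115 107 123 114 129 119 121 142 119 115 116 118 123 106
296  107 114 146 123 105 110 113 112 102 120 113 116 115 135 132 110 111 139 125 106 116 121 108
298  106 180 201 177 115 113 106 120 103 123 115 110 117 139 133 118 113 113 137 136 113 126 114
300   97 197 206 203 143 121 112 129 113 128 112 108 123 140 132 123 114 113 117 137 124 129 123
302   91 195 206 202 132 110 117 122 110 132 111 115 126 136 135 125 116 123 128 121 125 128 127
304   78 168 203 176 116 112 113 122 113 135 115 119 123 132 139 127 119 127 134 133 130 129 133
```

The pencil has not moved; only an arm shadow falls across that region. I'm handing in.

```bash
python3 -c "
from rig import bot
print(bot.finish_job())"
```

```text
the job is handed in; nothing more can be done
None
```

I slid the marked block along the fence to under the bit, pressed the point onto the top at the crossing, let the lever spring back and handed the job in. The crossing measured within about 1 mm of the bit axis, and neither the drilled block nor the other loose things moved.

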